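Turn the spice carousel until the salt shaker faces front

ROBOT

A 7-joint arm with a two-finger parallel gripper is mounted at the origin on a cart in front of the work surface, level with it; the furniture and walls round the work are solid. World frame = base frame: x ahead of the robot, y to its left, z up, the work surface at z = 0. Lengths are in m, angles in rad, forces in N, time in s.
With the tool pointing down it reaches from about 0.425 to 0.825 m from the base axis. Payload 3.6 kg.
Tool frame: the origin (TCP) lies at the very end of the fingers, on their centre line; the grasp point (between the pads) lies 19 mm behind it (r.grip_depth is the distance from the TCP to the grasp point, in m); z points along the fingers, y is the line along which they close (so a half turn about z gives the same grasp; the last joint's range is limited). The gripper opens to 93 mm and grips with 3 to 60 N. Pads are 15 mm wide; open, the fingers measure 128 mm over their backs; the gripper's body (75 mm by 188 mm) begins 65 mm behind the grasp point.
Start: joints at [-1.163, 0.615, -0.013, 1.423, 0.008, 1.103, -0.04], TCP at [0.273, 0.59, 0.219] pointing down, gripper open.
Joint ranges: [-3.12, 3.12], [-0.3, 2.06], [-1.34, 1.32], [0.26, 2.42], [-1.36, 4.5], [0.01, 1.98], [-2.84, 2.84]. Speed limits (rad/s): [2.79, 2.79, 3.14, 3.14, 3.14, 3.14, 3.14].

INTERFACE

Orientations are given as a 3x3 rotation matrix whose columns are the frame's x, y, z axes.
In Python, from rig import r gives the robot as it stands. The module is installed in compiled form; this text tells all that it offers.
- The arm moves only by the shell command python3 -m crank 'ROWS' [FORCE]. ROWS is JSON, a list of rows, each a list of 7 numbers: the closure in counts, from 0 (fully open) to 255 (shut), then the shift along the tool's x, y, z in units of 50 mm (1.0 is 50 mm), then the turn, a rotation vector about the tool's x, y, z in units of 8 degrees (1.0 is 8 degrees). A call has 1 to 20 rows; each row is the pose to reach, as a shift and turn from the pose commanded when the call began, along the tool's axes at that moment; what a row does not reach only later rows make up. A row lasts 1/8 s, in which the tool goes at most 62.5 mm and 10.7 degrees, less where a joint would pass 70% of its speed; a pose out of reach is approached as far as the arm can. A call with a gripper value outside its range is refused whole. The fingers move at their own pace and stop on an object; FORCE is the grip in N (left out, the last holds). Time passes only in rows, so rows that repeat a pose let the fingers close. It gives the time, the measured TCP pose, the force, the opening and the grip force at its end, in the units of the state.
- r.get_obs(): the state, without advancing time (a new reading comes with each control period).
- r.grab_frame(name): name is "scene" or "top"; returns a dict with "color" (400x640x3 uint8, red, green, blue), "fx", "fy", "cx", "cy" (pixels), "k1" (the pictures are not rectified: a ray, as slopes to the right and down, at radius r is drawn at 1 + k1 r^2 times it, then the intrinsics apply), "cam_to_world" (4x4, takes a point from camera to world coordinates). Camera axes: x right, y up, looking along -z (the intrinsics and any distortion apply to the point x, -y, -z); pixel columns grow to the right and rows downward; lengths in m; the calibration is good to about 2 mm. A picture is of the moment at which its call begins. There is no depth.
- r.sign_off(): hands the job in; it is judged then, once.
The state is a dict: "time": time; "joint_positions": joint angles; "dq": joint speeds; "effort": joint torques, N m; "eef_pos": TCP position; "tool_rot": TCP orientation; "force": force on the tool from outside, world axes, zero at the start; "torque": the same for the moment, N m; "grip_width": opening from 0.0 (shut) to 1.0 (fully open); "gripper_force": force on a finger pad.
Only numpy, scipy, OpenCV 4.12 (cv2) and the standard library are available. Lean on these libraries where they do the work, as an engineer would, in place of code of your own. Each camera call takes 0.05 s, during which the arm holds its last target. There are 200 camera calls.

TASK

Gently turn the spice carousel with the fingertips, by pushing sideways against the upright pegs on its rim or the rim itself, until the salt shaker (the short jar with the waist and the domed cap) stands at the front, squarely in line with the flat tongue that sticks out from under the disc. Do not touch or lift any of the jars, and leave the things standing around where they are; finish with the carousel at rest and the hand clear.

Things in the scene. Friction and masses are not known exactly. Their poses are not given: they have to be found in the camera images.
- stand: the fixed, low round foot of the carousel (150 mm across, 10 mm high, mostly hidden under the disc). Origin: centre of its underside on the worktop, on the carousel's vertical turning axis. Its own -x direction is the carousel's FRONT, along which a flat steel tongue sticks out from under the disc
- front_tab (a point): the rounded end of the front tongue of the stand: a flat dark steel strip 26 mm wide and 6 mm high, lying on the worktop, which shows 50 mm beyond the disc's edge; this point is on its top, 158 mm in front of the turning axis (the tongue ends 171 mm from the axis)
- carousel: the turning wooden disc, 244 mm across, 12 mm thick, its top 22 mm above the worktop. Origin: centre of its underside, on the turning axis; z up; its own x and y turn with it, either way, more than a full turn. Resists with about 0.2 N m (2 N at a peg) and stops at once when the push ends. On its four diagonals, 57 mm from the axis, steel collars 61 mm wide, 9 mm high, hold one loose jar each
- peg (a point): top of the push peg on the carousel's own +x. Four alike upright wooden pegs stand near the disc's rim, 106 mm from the axis, on its own +x, +y, -x and -y directions, midway between the jars; each is 14 mm in diameter (19 mm at the foot, 17 mm at the knob) and reaches 79 mm above the worktop. The pegs' inner sides are about 16 mm outside the circle of the jars
- shaker: the salt shaker, the jar to bring to the front: the only one with a waisted clear glass body and a domed metal cap with small holes, and the shortest, 44 mm across and 90 mm high (the others are 98 to 100 mm with flat caps). It stands loose in any one of the four collars; origin at the centre of its underside; top about 112 mm above the worktop
- spice_a: a loose bystander on the carousel: spice jar about 45 mm across and 100 mm high with a straight broad screw cap; origin at the centre of its underside, on the disc
- spice_b: a loose bystander on the carousel: spice jar about 45 mm across and 100 mm high with a straight broad screw cap; origin at the centre of its underside, on the disc
- spice_c: a loose bystander on the carousel: spice jar about 45 mm across and 100 mm high with a straight broad screw cap; origin at the centre of its underside, on the disc
- flat_tin: bystander: low round tin, 86 mm across, 40 mm high; origin at the centre of its underside
- mandarin: bystander: mandarin, 58 mm across, 53 mm high; origin at the centre of its underside
- tea_box: bystander: upright carton 50 x 68 x 92 mm; origin at the centre of its underside
- fork: bystander: steel fork 193 mm long, 15 mm high, lying along its own x; origin under its middle
Things that resemble listed ones, but are neither listed nor needed, are in the scene too. Leave any yellow look-alike of the shaker alone.

How it is judged:
At the end, for the whole second after the job is handed in: The salt shaker's centre is within 8 mm sideways of the line from the turning axis to the front tongue (about 8 degrees), on the front side; the carousel is at rest; all four jars stand upright in their collars; the flat tin, mandarin, carton and fork are within 30 mm of where they were (y of shaker in the frame of stand between -0.008 and 0.008 m and x of shaker in the frame of stand below -0.045 m and angular speed of carousel below 0.05 rad/s and angle between each of shaker, spice_a, spice_b, spice_c's own z axis and vertical below 0.15 rad and horizontal distance between shaker and carousel between 0.049 and 0.065 m and height (world z) of each of shaker, spice_a, spice_b, spice_c below 0.035 m and horizontal distance between spice_a and carousel between 0.049 and 0.065 m and horizontal distance between spice_b and carousel between 0.049 and 0.065 m and horizontal distance between spice_c and carousel between 0.049 and 0.065 m and distance of each of flat_tin, mandarin, tea_box, fork from where it was at the start of the episode below 0.03 m); the robot touches nothing.
It fails at once if a jar on the carousel was lifted or tipped (height (world z) of any of shaker, spice_a, spice_b, spice_c above 0.035 m or angle between any of shaker, spice_a, spice_b, spice_c's own z axis and vertical above 0.35 rad).
It fails at once if the robot touched a jar on the carousel (contact force between any of the arm, the fingers and shaker above 0.5 N or contact force between any of the arm, the fingers and spice_a above 0.5 N or contact force between any of the arm, the fingers and spice_b above 0.5 N or contact force between any of the arm, the fingers and spice_c above 0.5 N).
It fails at once if a thing standing around was moved (distance of any of flat_tin, mandarin, tea_box, fork from where it was at the start of the episode above 0.03 m).
It fails at once if the carousel was whirled faster than 3 rad/s (angular speed of carousel above 3 rad/s).
It fails at once if the carousel was pushed or squeezed with more than 30 N (contact force between any of the fingers, the arm and carousel above 30 N).
It also fails if it takes over 58 s, if anything falls off the work surface, if the arm or the gripper's body presses on something with over 40 N, if the wrist force passes 120 N, or if a joint passes its speed limit or range.

## Working session

There is one attempt and no reset: what is moved stays moved. The work goes in short steps, Python scripts to look and compute and a shell command to move; the robot and the scene stay as the last step left them, time stands still between calls to the robot, and variables do not carry over. Pictures are saved under pics/ and viewed, at most 10 in all, crops included, and the job is handed in when it is done.

```bash
mkdir -p pics; cat > h.py <<'E'
import numpy as np, cv2
from rig import r
def ray(f,u,v):
    K=np.array([[f['fx'],0,f['cx']],[0,f['fy'],f['cy']],[0,0,1.]])
    p=cv2.undistortPoints(np.array([[[u,v]]],float),K,np.array([f['k1'],0,0,0,0.]))[0,0]
    T=np.array(f['cam_to_world']);return T[:3,3],T[:3,:3]@np.array([p[0],-p[1],-1])
def at(f,u,v,z):
    o,d=ray(f,u,v);return o+d*(z-o[2])/d[2]
def proj(f,P):
    T=np.array(f['cam_to_world']);c=T[:3,:3].T@(np.array(P)-T[:3,3]);x,y=c[0]/-c[2],-c[1]/-c[2]
    s=1+f['k1']*(x*x+y*y);return np.array([f['fx']*x*s+f['cx'],f['fy']*y*s+f['cy']])
E
python3 - <<'E'
from h import *
for n in("scene","top"):
    f=r.grab_frame(n);cv2.imwrite(f'pics/{n}0.png',f['color'][:,:,::-1]);print(n,f['fx'],f['k1'],np.round(f['cam_to_world'],3).tolist())
o=r.get_obs();print(o['time'],o['eef_pos'],np.round(o['tool_rot'],3).tolist(),o['grip_width'])
E
```

```text
scene 478.1428324224887 -0.13750510647306002 [[-0.456, 0.545, -0.704, -0.431], [-0.89, -0.278, 0.361, 0.711], [0.001, 0.791, 0.612, 0.886], [0.0, 0.0, 0.0, 1.0]]
top 450.017450469343 -0.05266615106455922 [[-0.028, 0.988, -0.149, 0.313], [-0.999, -0.031, -0.017, 0.237], [-0.022, 0.149, 0.989, 1.134], [0.0, 0.0, 0.0, 1.0]]
0.1 [0.27288728 0.58915678 0.21759669] [[-0.907, 0.42, -0.001], [0.42, 0.907, -0.002], [-0.0, -0.002, -1.0]] 1.001521964251945
```

View pics/scene0.png

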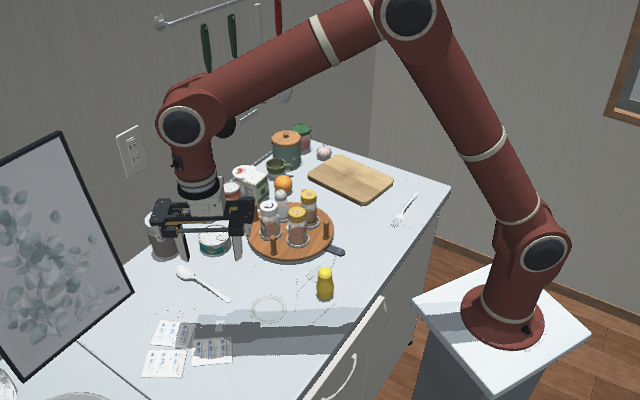

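View pics/top0.png

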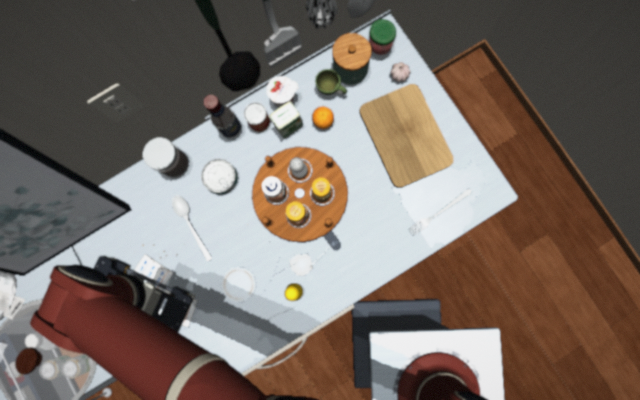

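The scene view shows the carousel at (291,232) with its tongue at (335,250). In the top view the disc is at (300,194) and the tongue at (333,241). Shaker candidates in the top view are the grey cap (299,168), the white cap (273,188), the yellow caps (321,188) and (296,212), and the yellow look-alike (293,292) off the disc. I'll check these in a close crop.

```bash
python3 - <<'E'
import cv2,numpy as np
a=cv2.imread('pics/top0.png')[140:260,240:360];b=cv2.imread('pics/scene0.png')[170:270,235:355]
a=cv2.resize(a,None,fx=3.3,fy=3.3,interpolation=cv2.INTER_CUBIC);b=cv2.resize(b,None,fx=3.3,fy=3.3,interpolation=cv2.INTER_CUBIC)
c=np.zeros((400,800,3),np.uint8);c[:396,:396]=a;c[:330,400:796]=b;cv2.imwrite('pics/crop0.png',c)
E
```

```text
(no output)
```

View pics/crop0.png

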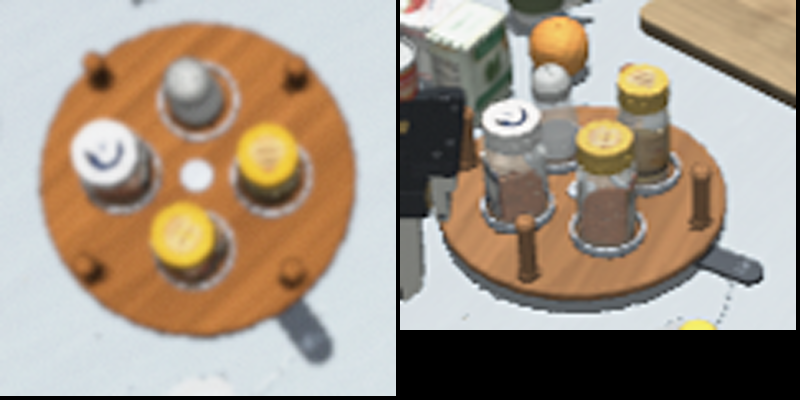

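The shaker is the grey-domed jar: crop (192,95), top image (298,169). It stands on the far side, nearly opposite the tongue end at crop (318,350).

```bash
python3 - <<'E'
from h import *
f=r.grab_frame("top");g=r.grab_frame("scene")
P=lambda x,y,z:at(f,240+x/3.3-.35,140+y/3.3-.35,z)
# disc centre by ellipse of outline at z .022
im=f['color'][140:260,240:360];hsv=cv2.cvtColor(im,cv2.COLOR_RGB2HSV)
m=((hsv[...,0]<18)&(hsv[...,1]>110)).astype(np.uint8)
cs=max(cv2.findContours(m,0,1)[0],key=cv2.contourArea);h=cv2.convexHull(cs)[:,0]
W=np.array([at(f,240+x,140+y,.02)[:2] for x,y in h]).astype(np.float32)
(c,rad)=cv2.minEnclosingCircle(W);print('disc',c,rad)
c=np.array(c);print('hub',P(197,175,.025)[:2])
def pol(n,p):
    d=p[:2]-c;print(n,np.round(p[:2],4),'r',round(np.hypot(*d),4),'ang',round(np.degrees(np.arctan2(d[1],d[0])),1))
pol('tongue',P(314,345,.006))
for n,(x,y) in dict(p1=(95,63),p2=(297,65),p3=(291,268),p4=(86,265)).items():pol(n,P(x,y,.079))
pol('p3foot',P(297,282,.022));pol('p2foot',P(293,83,.022))
pol('shaker',P(188,82,.112));
for n,(x,y) in dict(a=(102,148),b=(266,148),c=(183,233)).items():pol(n,P(x,y,.12))
G=lambda x,y,z:at(g,235+(x-400)/3.3-.35,170+y/3.3-.35,z)
pol('S tongue',G(748,270,.006));pol('S peg3',G(700,172,.079));pol('S peg4',G(527,221,.079));pol('S shaker',G(549,75,.112))
for n,u,v in(('tin',219,177),('mand',323,118),('teabox',285,118),('yellow',293,292),('fork',440,212)):pol(n,at(f,u,v,.03))
E
```

```text
disc (0.4974610209465027, 0.32675328850746155) 0.12398006021976471
hub [0.49722547 0.32176404]
tongue [0.3672 0.2371] r 0.1582 ang -145.5
p1 [0.5736 0.3908] r 0.0995 ang 40.1
p2 [0.5671 0.2431] r 0.1088 ang -50.2
p3 [0.4189 0.2518] r 0.1086 ang -136.3
p4 [0.4254 0.3986] r 0.1017 ang 135.1
p3foot [0.4139 0.2484] r 0.1145 ang -136.8
p2foot [0.5668 0.247 ] r 0.1057 ang -49.0
shaker [0.5495 0.3202] r 0.0524 ang -7.2
a [0.5026 0.3804] r 0.0539 ang 84.6
b [0.4989 0.2662] r 0.0606 ang -88.6
c [0.4412 0.3249] r 0.0563 ang -178.2
S tongue [0.3648 0.2363] r 0.1606 ang -145.7
S peg3 [0.4145 0.2547] r 0.1099 ang -139.0
S peg4 [0.4231 0.4   ] r 0.1044 ang 135.4
S shaker [0.5465 0.3262] r 0.049 ang -0.7
tin [0.5429 0.5236] r 0.202 ang 77.0
mand [0.6879 0.2572] r 0.2027 ang -20.1
teabox [0.6914 0.3546] r 0.196 ang 8.2
yellow [0.2537 0.3416] r 0.2442 ang 176.5
fork [ 0.4372 -0.0247] r 0.3566 ang -99.7
```

```bash
python3 -m crank '[[255,-1.2,-1.04,0,0,0,0],[255,-2.4,-2.09,0,0,0,0.2],[255,-3.6,-3.13,0,0,0,0.4],[255,-4.8,-4.18,0,0,0,0.7],[255,-6.03,-5.22,0,0,0,0.9],[255,-6.03,-5.22,0,0,0,0.9],[255,-6.03,-5.22,0,0,0,0.9],[255,-6.03,-5.22,0,0,0,0.9],[255,-6.03,-5.22,0,0,0,0.9],[255,-6.03,-5.22,0,0,0,0.9]]' 10; python3 - <<'E'
from h import *
f=r.grab_frame("scene");cv2.imwrite('pics/s1.png',cv2.resize(f['color'][100:300,150:420,::-1],None,fx=2.9,fy=2.9))
o=r.get_obs();print(o['joint_positions'],np.round(o['tool_rot'],3).tolist(),o['eef_pos'])
E
```

```text
time: 1.45
eef_pos: [0.4362, 0.2282, 0.2185]
tool_rot: [[-0.85, 0.528, -0.001], [0.528, 0.85, 0.001], [0.001, 0.0, -1.0]]
force: [0.5, 0.3, -0.1]
grip_width: 0.009
gripper_force: 0.0
[-0.56670982  0.37202771  0.05699549  1.86967711 -0.02727932  0.9007399
  0.51809694] [[-0.849, 0.528, -0.0], [0.528, 0.849, 0.001], [0.001, 0.0, -1.0]] [0.43628309 0.22797872 0.21856255]
```

View pics/s1.png

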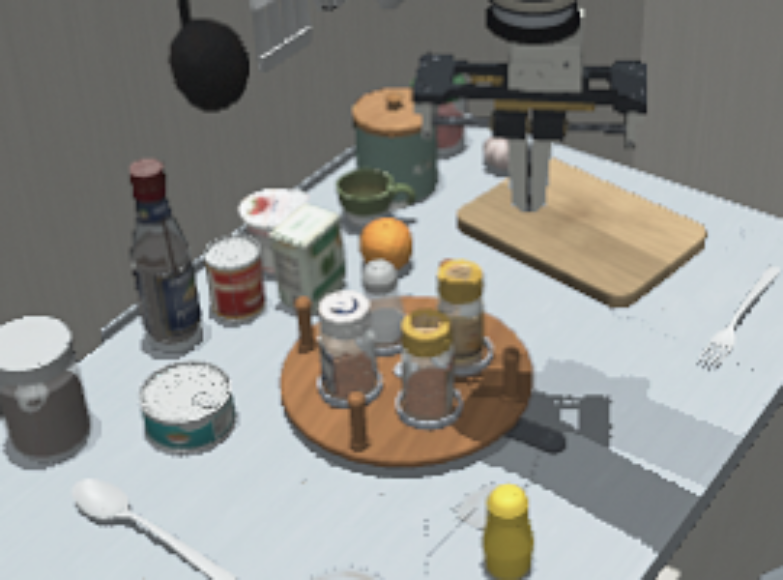

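The hand is above the disc's near-right edge and the shaker's dome is at (380,280), on the far side. I'll descend beside the peg.

```bash
python3 -m crank '[[255,0,0,0.9,0,0,0],[255,0,0,1.8,0,0,0],[255,0,0,2.5,0,0,0],[255,0,0,3.0,0,0,0],[255,0,0,3.33,0,0,0],[255,0,0,3.33,0,0,0],[255,0,0,3.33,0,0,0]]'
python3 - <<'E'
from h import *
f=r.grab_frame("scene");cv2.imwrite('pics/s2.png',cv2.resize(f['color'][150:290,220:390,::-1],None,fx=4,fy=4))
o=r.get_obs();p=o['eef_pos'];R=o['tool_rot'];c=np.array([.4965,.3213])
d=p[:2]-c;a0=np.degrees(np.arctan2(d[1],d[0]));print(p,a0,np.hypot(*d))
# stroke: finger centre at r .113, angle down in 4 deg steps
for k in range(1,21):
    a=np.radians(a0-4*k);t=np.r_[c+.113*np.array([np.cos(a),np.sin(a)]),p[2]]
    s=R.T@(t-p)/.05;print([255,*np.round(s[:2],2).tolist(),0,0,0,k*.5],end=',')
E
```

```text
time: 2.38
eef_pos: [0.4373, 0.2271, 0.0527]
tool_rot: [[-0.848, 0.53, 0.001], [0.53, 0.848, 0.001], [-0.0, 0.001, -1.0]]
force: [-0.4, 0.4, -0.5]
grip_width: 0.008
gripper_force: 0.0
[0.43749078 0.22696946 0.05289723] -122.0283655266211 0.11126696611530895
[255, 0.16, -0.03, 0, 0, 0, 0.5],[255, 0.31, -0.01, 0, 0, 0, 1.0],[255, 0.47, 0.01, 0, 0, 0, 1.5],[255, 0.62, 0.05, 0, 0, 0, 2.0],[255, 0.77, 0.1, 0, 0, 0, 2.5],[255, 0.92, 0.16, 0, 0, 0, 3.0],[255, 1.06, 0.23, 0, 0, 0, 3.5],[255, 1.2, 0.31, 0, 0, 0, 4.0],[255, 1.33, 0.4, 0, 0, 0, 4.5],[255, 1.45, 0.49, 0, 0, 0, 5.0],[255, 1.57, 0.6, 0, 0, 0, 5.5],[255, 1.68, 0.71, 0, 0, 0, 6.0],[255, 1.78, 0.83, 0, 0, 0, 6.5],[255, 1.87, 0.96, 0, 0, 0, 7.0],[255, 1.96, 1.1, 0, 0, 0, 7.5],[255, 2.03, 1.24, 0, 0, 0, 8.0],[255, 2.09, 1.38, 0, 0, 0, 8.5],[255, 2.15, 1.53, 0, 0, 0, 9.0],[255, 2.19, 1.68, 0, 0, 0, 9.5],[255, 2.23, 1.83, 0, 0, 0, 10.0],
```

View pics/s2.png

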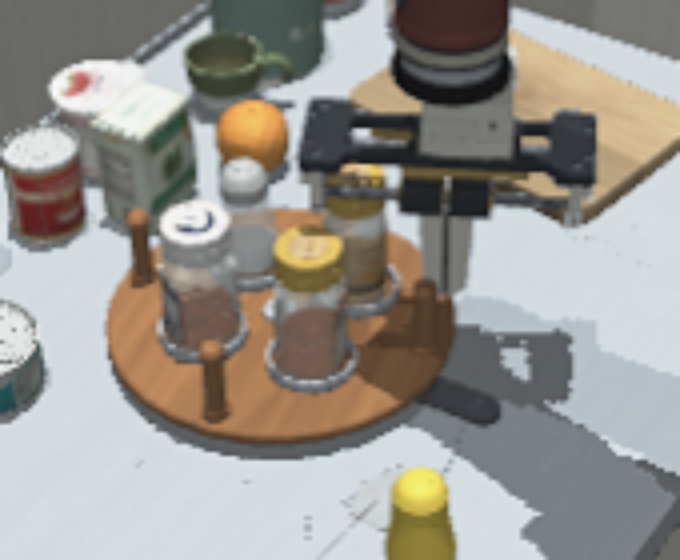

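The fingertips are just behind the near peg (425,300), with the jars untouched. I'll start the stroke.

```bash
python3 -m crank '[[255,0.16,-0.03,0,0,0,0.5],[255,0.31,-0.01,0,0,0,1.0],[255,0.47,0.01,0,0,0,1.5],[255,0.62,0.05,0,0,0,2.0],[255,0.77,0.1,0,0,0,2.5],[255,0.92,0.16,0,0,0,3.0],[255,1.06,0.23,0,0,0,3.5],[255,1.2,0.31,0,0,0,4.0]]'
python3 - <<'E'
from h import *
f=r.grab_frame("scene");g=r.grab_frame("top")
a=cv2.resize(f['color'][150:290,220:390,::-1],(400,330));b=cv2.resize(g['color'][140:260,240:360,::-1],(396,396),interpolation=2)
m=np.zeros((400,800,3),np.uint8);m[:396,:396]=b;m[:330,400:]=a;cv2.imwrite('pics/s3.png',m)
o=r.get_obs();p=o['eef_pos'];R=o['tool_rot'];c=np.array([.4965,.3213])
d=p[:2]-c;a0=np.degrees(np.arctan2(d[1],d[0]));print(p,a0,np.hypot(*d),o['joint_positions'])
for k in range(1,14):
    a=np.radians(a0-4*k);t=np.r_[c+.113*np.array([np.cos(a),np.sin(a)]),p[2]]
    s=R.T@(t-p)/.05;print([255,*np.round(s[:2],2).tolist(),0,0,0,k*.5],end=',')
E
```

```text
time: 3.42
eef_pos: [0.3946, 0.2707, 0.053]
tool_rot: [[-0.435, 0.901, 0.001], [0.901, 0.435, -0.0], [-0.0, 0.0, -1.0]]
force: [0.8, -2.1, 0.3]
grip_width: 0.006
gripper_force: 1.0
[0.39429915 0.27222733 0.05292369] -154.3515850738643 0.11337169361569364 [-0.785371    0.61955937  0.20081831  2.08274529 -0.2642596   0.46132503
  0.07083786]
[255, 0.16, 0.01, 0, 0, 0, 0.5],[255, 0.31, 0.03, 0, 0, 0, 1.0],[255, 0.47, 0.06, 0, 0, 0, 1.5],[255, 0.62, 0.1, 0, 0, 0, 2.0],[255, 0.77, 0.15, 0, 0, 0, 2.5],[255, 0.92, 0.21, 0, 0, 0, 3.0],[255, 1.06, 0.28, 0, 0, 0, 3.5],[255, 1.2, 0.36, 0, 0, 0, 4.0],[255, 1.33, 0.45, 0, 0, 0, 4.5],[255, 1.45, 0.55, 0, 0, 0, 5.0],[255, 1.57, 0.65, 0, 0, 0, 5.5],[255, 1.67, 0.77, 0, 0, 0, 6.0],[255, 1.77, 0.89, 0, 0, 0, 6.5],
```

View pics/s3.png

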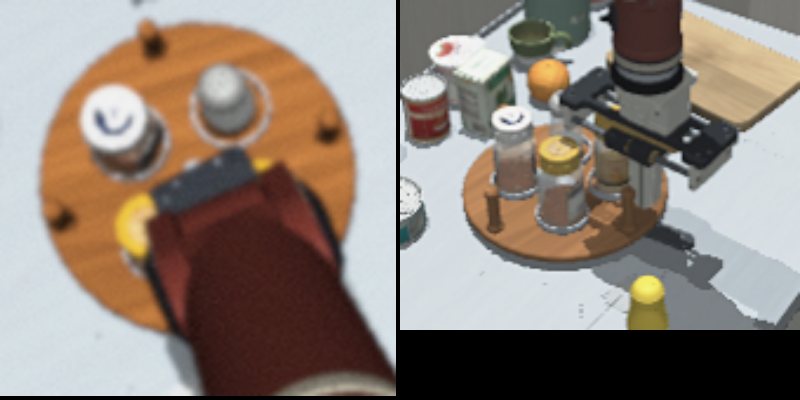

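The top view shows the disc turned clockwise by about 23° (pegs now at (150,38) and (328,125)). The push force is about 2 N, and the jars stand well clear. I'll continue.

```bash
python3 -m crank '[[255,0.16,0.01,0,0,0,0.5],[255,0.31,0.03,0,0,0,1.0],[255,0.47,0.06,0,0,0,1.5],[255,0.62,0.1,0,0,0,2.0],[255,0.77,0.15,0,0,0,2.5],[255,0.92,0.21,0,0,0,3.0],[255,1.06,0.28,0,0,0,3.5],[255,1.2,0.36,0,0,0,4.0],[255,1.33,0.45,0,0,0,4.5],[255,1.45,0.55,0,0,0,5.0],[255,1.57,0.65,0,0,0,5.5]]'
python3 - <<'E'
from h import *
f=r.grab_frame("scene");g=r.grab_frame("top")
a=cv2.resize(f['color'][150:290,220:390,::-1],(400,330));b=cv2.resize(g['color'][140:260,240:360,::-1],(396,396),interpolation=2)
m=np.zeros((400,800,3),np.uint8);m[:396,:396]=b;m[:330,400:]=a;cv2.imwrite('pics/s4.png',m)
o=r.get_obs();p=o['eef_pos'];R=o['tool_rot'];c=np.array([.4965,.3213])
d=p[:2]-c;a0=np.degrees(np.arctan2(d[1],d[0]));print(p,a0,np.hypot(*d),o['joint_positions'])
for n,A,q in (('back',6,.113),('next',None,.113)):
    pass
E
```

```text
time: 4.9
eef_pos: [0.3881, 0.3555, 0.0523]
tool_rot: [[0.311, 0.951, -0.003], [0.951, -0.311, -0.001], [-0.002, -0.003, -1.0]]
force: [-1.4, -0.6, 0.2]
grip_width: 0.005
gripper_force: 1.0
[0.38900646 0.35682406 0.0523487 ] 161.71250995974128 0.11321139691568496 [-1.07142712  0.70247368  0.44952881  1.95450911 -0.5217573   0.60007038
 -0.58819332]
```

View pics/s4.png

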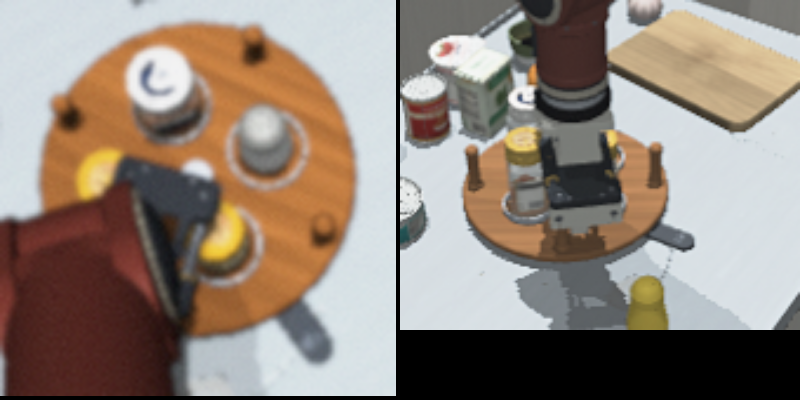

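```bash
python3 - <<'E'
from h import *
g=r.grab_frame("top");c=np.array([.4965,.3213])
P=lambda x,y,z:at(g,240+x/3.3-.35,140+y/3.3-.35,z)
for n,x,y,z in (('p',252,45,.079),('p',322,228,.079),('p',65,107,.079),('sh',260,127,.112),('jar',158,75,.12)):
    d=P(x,y,z)[:2]-c;print(n,np.hypot(*d),np.degrees(np.arctan2(d[1],d[0])))
E
```

```text
p 0.0980298371650507 -27.804040094571462
p 0.10496793242693715 -118.16234035678144
p 0.10216054814498006 63.87145845091206
sh 0.05450256549580482 -69.64010103785662
jar 0.05999521351715421 18.69974021305138
```

The disc has turned 69.5° and the shaker is at −72.5°, with −147° wanted, so 74.5° remains on the next peg. I'll back off and lift.

```bash
python3 -m crank '[[255,-0.2,0,0,0,0,0],[255,-0.3,0,0,0,0,0],[255,-0.3,0,-0.8,0,0,0],[255,-0.3,0,-1.6,0,0,0],[255,-0.3,0,-2.2,0,0,0],[255,-0.3,0,-2.2,0,0,0]]'
python3 - <<'E'
from h import *
o=r.get_obs();p=o['eef_pos'];R=np.array(o['tool_rot']);c=np.array([.4965,.3213])
a=np.radians(-101);t=np.r_[c+.113*np.array([np.cos(a),np.sin(a)]),p[2]];print(R.T@(t-p)/.05,np.degrees(np.arctan2(R[1,1],R[0,1])),o['joint_positions'])
E
```

```text
time: 5.8
eef_pos: [0.386, 0.342, 0.1643]
tool_rot: [[0.31, 0.951, 0.004], [0.951, -0.31, 0.004], [0.005, 0.002, -1.0]]
force: [-0.1, -0.5, -0.1]
grip_width: 0.004
gripper_force: 0.0
[-1.95140905  2.50728828 -0.00362507] -18.071902422553457 [-1.15655154  0.52809807  0.58529694  1.89482275 -0.38902012  0.82754016
 -0.68295551]
```

```bash
python3 -m crank '[[255,-0.2,0.2,0,0,0,-1.2],[255,-0.4,0.4,0,0,0,-2.4],[255,-0.6,0.7,0,0,0,-3.6],[255,-0.8,1.0,0,0,0,-4.8],[255,-1.0,1.3,0,0,0,-6],[255,-1.2,1.6,0,0,0,-7.2],[255,-1.4,1.85,0,0,0,-8.4],[255,-1.6,2.1,0,0,0,-9.6],[255,-1.8,2.3,0,0,0,-10.8],[255,-1.95,2.5,0,0,0,-12],[255,-1.95,2.5,0,0,0,-12],[255,-1.95,2.5,0,0,0,-12],[255,-1.95,2.5,0,0,0,-12]]'
```

```text
time: 7.42
eef_pos: [0.4727, 0.211, 0.1618]
tool_rot: [[-0.978, 0.209, -0.001], [0.209, 0.978, 0.0], [0.001, -0.0, -1.0]]
force: [0.2, 0.4, 0.2]
grip_width: 0.001
gripper_force: 0.0
```

```bash
python3 -m crank '[[255,0,0,0.7,0,0,0],[255,0,0,1.4,0,0,0],[255,0,0,1.9,0,0,0],[255,0,0,2.18,0,0,0],[255,0,0,2.18,0,0,0],[255,0,0,2.18,0,0,0]]'
python3 - <<'E'
from h import *
o=r.get_obs();p=o['eef_pos'];R=np.array(o['tool_rot']);c=np.array([.4965,.3213])
d=p[:2]-c;a0=np.degrees(np.arctan2(d[1],d[0]));print(a0)
for k in range(1,20):
    a=np.radians(a0-4*k);t=np.r_[c+.113*np.array([np.cos(a),np.sin(a)]),p[2]]
    s=R.T@(t-p)/.05;print([255,*np.round(s[:2],2).tolist(),0,0,0,k*.5],end=',')
E
```

```text
time: 8.18
eef_pos: [0.4739, 0.2108, 0.054]
tool_rot: [[-0.978, 0.209, 0.002], [0.209, 0.978, 0.001], [-0.001, 0.001, -1.0]]
force: [-0.3, -0.2, 0.1]
grip_width: 0.007
gripper_force: 0.0
-101.54240169963236
[255, 0.16, -0.0, 0, 0, 0, 0.5],[255, 0.31, 0.01, 0, 0, 0, 1.0],[255, 0.47, 0.04, 0, 0, 0, 1.5],[255, 0.62, 0.08, 0, 0, 0, 2.0],[255, 0.77, 0.13, 0, 0, 0, 2.5],[255, 0.92, 0.18, 0, 0, 0, 3.0],[255, 1.06, 0.25, 0, 0, 0, 3.5],[255, 1.2, 0.33, 0, 0, 0, 4.0],[255, 1.33, 0.42, 0, 0, 0, 4.5],[255, 1.46, 0.51, 0, 0, 0, 5.0],[255, 1.58, 0.62, 0, 0, 0, 5.5],[255, 1.69, 0.73, 0, 0, 0, 6.0],[255, 1.79, 0.85, 0, 0, 0, 6.5],[255, 1.88, 0.98, 0, 0, 0, 7.0],[255, 1.97, 1.11, 0, 0, 0, 7.5],[255, 2.04, 1.25, 0, 0, 0, 8.0],[255, 2.11, 1.39, 0, 0, 0, 8.5],[255, 2.16, 1.54, 0, 0, 0, 9.0],[255, 2.21, 1.69, 0, 0, 0, 9.5],
```

```bash
python3 -m crank '[[255,0.16,0,0,0,0,0.5],[255,0.31,0.01,0,0,0,1.0],[255,0.47,0.04,0,0,0,1.5],[255,0.62,0.08,0,0,0,2.0],[255,0.77,0.13,0,0,0,2.5],[255,0.92,0.18,0,0,0,3.0],[255,1.06,0.25,0,0,0,3.5],[255,1.2,0.33,0,0,0,4.0],[255,1.33,0.42,0,0,0,4.5],[255,1.46,0.51,0,0,0,5.0],[255,1.58,0.62,0,0,0,5.5],[255,1.69,0.73,0,0,0,6.0],[255,1.79,0.85,0,0,0,6.5],[255,1.88,0.98,0,0,0,7.0],[255,1.97,1.11,0,0,0,7.5],[255,2.04,1.25,0,0,0,8.0],[255,2.11,1.39,0,0,0,8.5],[255,2.11,1.39,0,0,0,8.5],[255,2.11,1.39,0,0,0,8.5]]'
python3 - <<'E'
from h import *
g=r.grab_frame("top");f=r.grab_frame("scene")
a=cv2.resize(f['color'][150:290,220:390,::-1],(400,330));b=cv2.resize(g['color'][140:260,240:360,::-1],(396,396),interpolation=2)
m=np.zeros((400,800,3),np.uint8);m[:396,:396]=b;m[:330,400:]=a;cv2.imwrite('pics/s5.png',m)
o=r.get_obs();p=o['eef_pos'];R=np.array(o['tool_rot']);c=np.array([.4965,.3213])
d=p[:2]-c;a0=np.degrees(np.arctan2(d[1],d[0]));print(a0-360)
for k in range(1,16):
    a=np.radians(a0-1*k);t=np.r_[c+.113*np.array([np.cos(a),np.sin(a)]),p[2]]
    s=R.T@(t-p)/.05;print([255,*np.round(s[:2],2).tolist(),0,0,0,k*.125],end=',')
E
```

```text
time: 10.55
eef_pos: [0.385, 0.3007, 0.0537]
tool_rot: [[-0.174, 0.985, 0.001], [0.985, 0.174, 0.001], [0.001, 0.001, -1.0]]
force: [-0.2, 0.4, -0.0]
grip_width: 0.008
gripper_force: 0.0
-529.3847381091605
[255, 0.04, 0.01, 0, 0, 0, 0.125],[255, 0.08, 0.01, 0, 0, 0, 0.25],[255, 0.12, 0.01, 0, 0, 0, 0.375],[255, 0.16, 0.01, 0, 0, 0, 0.5],[255, 0.2, 0.02, 0, 0, 0, 0.625],[255, 0.24, 0.02, 0, 0, 0, 0.75],[255, 0.28, 0.02, 0, 0, 0, 0.875],[255, 0.31, 0.03, 0, 0, 0, 1.0],[255, 0.35, 0.03, 0, 0, 0, 1.125],[255, 0.39, 0.04, 0, 0, 0, 1.25],[255, 0.43, 0.05, 0, 0, 0, 1.375],[255, 0.47, 0.05, 0, 0, 0, 1.5],[255, 0.51, 0.06, 0, 0, 0, 1.625],[255, 0.55, 0.07, 0, 0, 0, 1.75],[255, 0.59, 0.08, 0, 0, 0, 1.875],
```

View pics/s5.png

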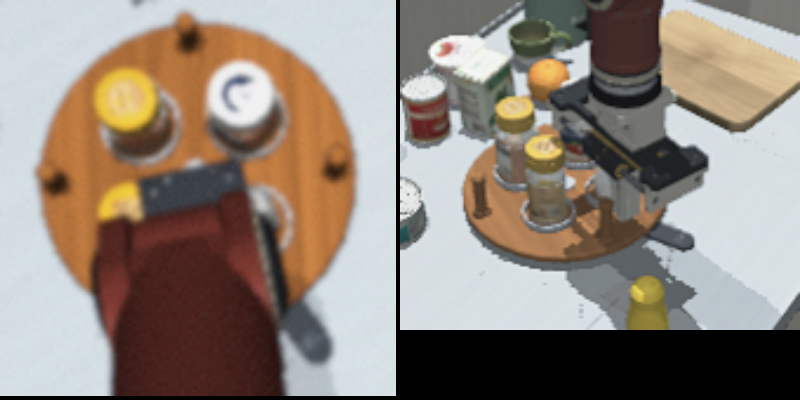

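The pegs now show at (186,24), (337,158) and (49,172). The shaker's collar is at (270,215), still short of the tongue at (310,340).

```bash
python3 - <<'E'
from h import *
g=r.grab_frame("top");c=np.array([.4965,.3213])
P=lambda x,y,z:at(g,240+x/3.3-.35,140+y/3.3-.35,z)
for n,x,y,z in (('p',186,24,.079),('p',337,158,.079),('p',49,172,.079),('jar',126,95,.12),('jar',240,88,.12)):
    d=P(x,y,z)[:2]-c;print(n,np.hypot(*d),np.degrees(np.arctan2(d[1],d[0])))
E
```

```text
p 0.10420812218494473 1.2617345233715216
p 0.10496849041465409 -89.47155797947391
p 0.10365863045453179 91.47267063180514
jar 0.06021798954282719 44.10079057981782
jar 0.05940211177833395 -39.87105050320978
```

The shaker is at −134°, so about 13° remains.

```bash
python3 -m crank '[[255,0.08,0.01,0,0,0,0.25],[255,0.16,0.01,0,0,0,0.5],[255,0.24,0.02,0,0,0,0.75],[255,0.31,0.03,0,0,0,1.0],[255,0.39,0.04,0,0,0,1.25],[255,0.47,0.05,0,0,0,1.5],[255,0.51,0.06,0,0,0,1.6],[255,0.51,0.06,0,0,0,1.6],[255,0.51,0.06,0,0,0,1.6]]' && python3 -m crank '[[255,-0.15,0,0,0,0,0],[255,-0.3,0,0,0,0,0],[255,-0.3,0,-1,0,0,0],[255,-0.3,0,-2,0,0,0],[255,-0.3,0,-3,0,0,0],[255,0.7,0,-3.4,0,0,0],[255,1.7,0,-3.4,0,0,0],[255,2.7,0,-3.4,0,0,0],[255,3.7,0,-3.4,0,0,0],[255,4.7,0,-3.4,0,0,0],[255,5.2,0,-3.4,0,0,0],[255,5.2,0,-3.4,0,0,0]]'
python3 - <<'E'
from h import *
g=r.grab_frame("top");f=r.grab_frame("scene")
a=cv2.resize(f['color'][150:290,220:390,::-1],(400,330));b=cv2.resize(g['color'][140:260,240:360,::-1],(396,396),interpolation=2)
m=np.zeros((400,800,3),np.uint8);m[:396,:396]=b;m[:330,400:]=a;cv2.imwrite('pics/s6.png',m)
E
```

```text
time: 11.82
eef_pos: [0.3832, 0.3265, 0.0531]
tool_rot: [[0.049, 0.999, 0.0], [0.999, -0.049, 0.001], [0.001, 0.0, -1.0]]
force: [-1.3, -0.4, -0.3]
grip_width: 0.004
gripper_force: 0.1
time: 13.32
eef_pos: [0.3954, 0.5866, 0.2217]
tool_rot: [[0.047, 0.999, -0.001], [0.999, -0.047, -0.001], [-0.001, -0.001, -1.0]]
force: [0.3, 0.3, 0.0]
grip_width: 0.006
gripper_force: 0.0
```

View pics/s6.png

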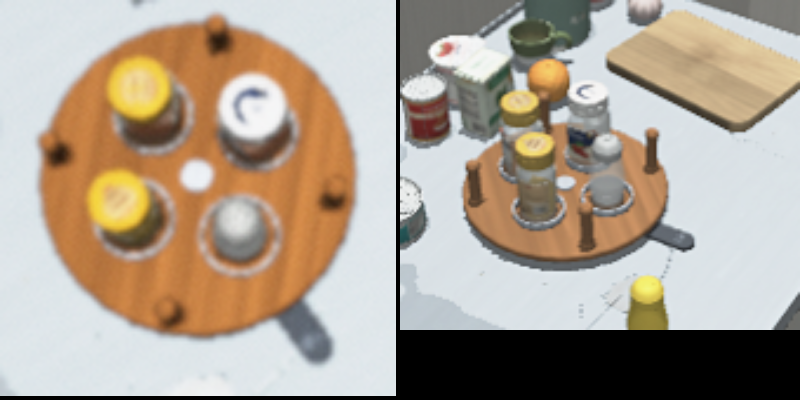

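The shaker (collar at (240,236)) now stands toward the tongue (tip at (316,347)). The pegs are at (217,25), (333,188), (168,309) and (54,142).

```bash
python3 - <<'E'
from h import *
g=r.grab_frame("top");f=r.grab_frame("scene")
P=lambda x,y,z:at(g,240+x/3.3-.35,140+y/3.3-.35,z)[:2]
pk=[P(*q,.079) for q in((217,25),(333,188),(167,308),(53,141))];c0=np.mean(pk,0);hub=P(197,175,.025)
print(c0,hub)
ang=lambda d:np.degrees(np.arctan2(d[1],d[0]))
for c in(c0,hub):
    pa=[ang(p-c) for p in pk];o=np.mean([(a+45)%90-45 for a in pa]);print(np.round(pa,1),'jar at',o-135 ,'tongue',ang(P(314,344,.006)-c),ang(P(288,312,.006)-c),'collar',ang(P(240,238,.028)-c),'top',ang(P(237,205,.112)-c))
# full outline check: tongue end predicted
for c in (c0,hub):
  for a in(-144,-147,-150):
    q=np.r_[c+.171*np.array([np.cos(np.radians(a)),np.sin(np.radians(a))]),.006];u=proj(g,q);print(a,(u-[240,140]+.35)*3.3)
S=lambda x,y,z:at(f,220+(x-400)*170/400,150+y*140/330,z)[:2]
print('scene: tongue',ang(S(683,240,.006)-hub),'collar',ang(S(607,193,.026)-hub),'hub',S(566,183,.025))
E
```

```text
[0.49608033 0.32090132] [0.49722547 0.32176404]
[ -11.  -101.4  169.    78.5] jar at -146.21658022450447 tongue -146.79861881421067 -147.8843608278886 collar -147.49890309633795 top -136.7559621644726
[ -11.6 -101.9  169.6   79.1] jar at -146.216878121064 tongue -146.76346957652598 -147.82776744220317 collar -147.38929261586355 top -136.93486821310455
-144 [336.44110582 356.88655635]
-147 [326.89908615 363.90540862]
-150 [316.99279508 370.41746961]
-144 [335.25074267 355.40049139]
-147 [325.7095382  362.41749289]
-150 [315.80418646 368.92785421]
scene: tongue -147.505515548299 collar -141.45376843397108 hub [0.49276165 0.32181832]
```

```bash
python3 - <<'E'
from h import *
g=r.grab_frame("top");f=r.grab_frame("scene");c=np.array([.4966,.3213]);a=np.radians(-147)
e=np.array([np.cos(a),np.sin(a)]);n=np.array([-e[1],e[0]])
m=np.zeros((600,800,3),np.uint8)
circ=lambda y,rr,z:[np.r_[c+e*.057+n*y+rr*np.array([np.cos(t),np.sin(t)]),z] for t in np.linspace(0,6.28,40)]
for j,(F,u0,v0) in enumerate(((g,295,183),(f,279,205))):
    s=8;im=cv2.resize(F['color'][v0:v0+37,u0:u0+50,::-1],None,fx=s,fy=s,interpolation=2);k=im.copy()
    for y,col in((0,(0,0,255)),(.008,(0,255,0)),(-.008,(255,0,0))):
        for rr,z in((.022,.022),(.014,.102),(.0305,.031))[:3 if y==0 else 0] or ((.001,.112),):
            q=np.array([(proj(F,w)-[u0,v0]+.5)*s-.5 for w in circ(y,rr,z)]).astype(int);cv2.polylines(k,[q],True,col,1)
        print(j,y,'top',(proj(F,circ(y,0,.112)[0])-[u0,v0]+.5)*s,'base',(proj(F,circ(y,0,.022)[0])-[u0,v0]+.5)*s)
    m[:296,j*400:j*400+400]=im;m[300:596,j*400:j*400+400]=k
cv2.imwrite('pics/s7.png',m)
E
```

```text
0 0 top [127.55423623 195.53841924] base [143.51766235 233.25234918]
0 0.008 top [150.5657222  179.77023575] base [164.69594483 218.71851596]
0 -0.008 top [104.5211663  211.32150276] base [122.32107995 247.79857334]
1 0 top [231.62180887  32.07795316] base [234.96170586 239.46493959]
1 0.008 top [244.18254623  18.89555475] base [246.96795845 225.99218842]
1 -0.008 top [218.95111775  45.3760116 ] base [222.8561256  253.04813279]
```

View pics/s7.png

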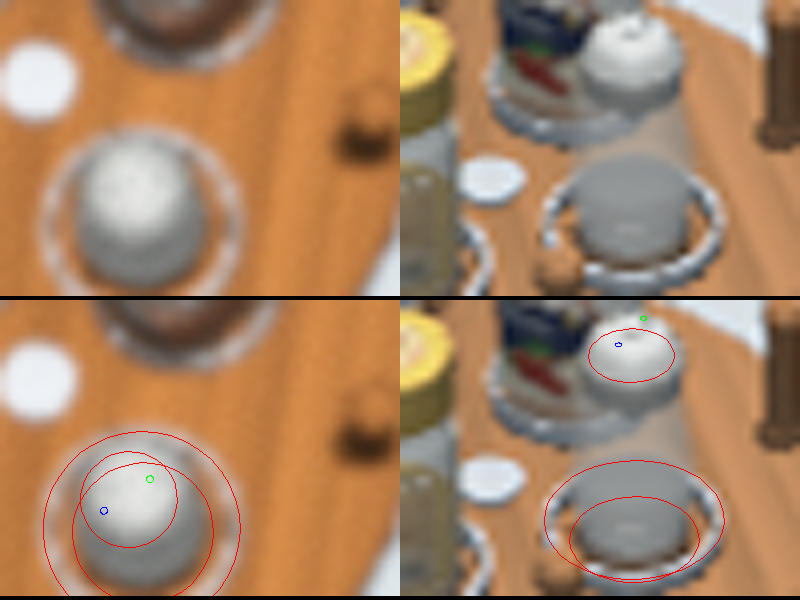

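The overlays match in both views. The collar sits on the tongue line, and the shaker's dome is within about 2 mm of it sideways. The hand is clear, so I'm handing in.

```bash
python3 -c "
from rig import r
print(r.sign_off())"
```

```text
the job is handed in; nothing more can be done
None
```

I turned the carousel about 144° clockwise in two pushes on the pegs (about 2 N), leaving the salt shaker at the front, about 2 mm off the tongue line by my measurement (8 mm allowed), with the hand clear and the job handed in; sign-off returned no verdict.

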